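# Untangle the S-hooks from the hook bar and sort them into the tray

## Task

Two S-hooks are caught on the hook bar that lies on the worktop. With the bar left lying there, twist and lift each S-hook off it and lay the S-hooks flat in the two wide outer bays of the tray, one in each; only then lay the bar on its back in the narrow middle bay. Leave the tubs, salt dredger, pen and tin where they are.

Things in the scene. Friction and masses are not known exactly. Their poses are not given: they have to be found in the camera images.
- s_hook_1_mid (a point): S-hook of 8 mm round steel bar, 176 x 80 mm, lying flat, twin of the other. Point: middle of its shank, on the bar's axis (about 10 mm above the worktop at the start). x along the straight shank, z up. Within 24 mm of here the bare shank can be pinched across y. Each shank end curls into a nearly closed eye: eye centres at (-0.056, 0.018) and (0.056, -0.018) m in x, y.
- s_hook_1: The same S-hook: centre of its -x eye, on its underside, same axes. Each eye is a slot 48 mm long (along x) and 28 mm wide inside; its bent-in tip leaves a gap of 7 mm to the shank, too narrow for the bar's 10 mm uprights. This eye starts caught on the bar's hook at +x, the S-hook's +x turned 0.85 to 1.5 rad clockwise (seen from above) from the bar's +y.
- s_hook_2_mid (a point): S-hook of 8 mm round steel bar, 176 x 80 mm, lying flat, twin of the other. Point: middle of its shank, on the bar's axis (about 10 mm above the worktop at the start). x along the straight shank, z up. Within 24 mm of here the bare shank can be pinched across y. Each shank end curls into a nearly closed eye: eye centres at (-0.056, 0.018) and (0.056, -0.018) m in x, y.
- s_hook_2: The same S-hook: centre of its -x eye, on its underside, same axes. Each eye is a slot 48 mm long (along x) and 28 mm wide inside; its bent-in tip leaves a gap of 7 mm to the shank, too narrow for the bar's 10 mm uprights. This eye starts caught on the bar's hook at -x, the S-hook's +x turned 0.85 to 1.5 rad anticlockwise (seen from above) from the bar's +y.
- bar_bow (a point): Crown of the hook bar's bow: a fixed loop of 8 mm bar in the middle of the strip, in the bar's x-z plane, 48 mm wide over its legs; straight along x for 28 mm at the crown. Point on the bar's axis, 42 mm above the strip's underside, above the centre of the strip; x along the strip, z up. Pinch it here across y.
- bar: Hook bar: flat steel strip 164 x 34 x 6 mm lying on its back, about 0.45 kg, with two hooks and a bow standing on it. Origin: centre of the strip's underside; x along the strip, z up. To free an S-hook, turn it round the upright until its +x points along the bar's +y, the upright near the outer (-x) end of the eye, then lift it over the hook.
- bar_hook_p (a point): Hook at the +x end of the hook bar; point: on its upright's axis, 17 mm above the strip's underside; axes as the bar's. 10 mm bar rises, then bends over level towards the bar's +y, to 29 mm from this axis; underside of the bent end 29 mm, top 39 mm above the strip's underside. An eye lifts off over it only when its slot lies in line with the bent end.
- bar_hook_n (a point): Hook at the -x end of the hook bar; point: on its upright's axis, 17 mm above the strip's underside; axes as the bar's. 10 mm bar rises, then bends over level towards the bar's +y, to 29 mm from this axis; underside of the bent end 29 mm, top 39 mm above the strip's underside. An eye lifts off over it only when its slot lies in line with the bent end.
- tray: Open steel tray fixed on the worktop, 208 (x) x 304 (y) x 40 mm high, walls and floor 4 mm. Origin: centre of its underside; z up. Cross walls make three bays side by side along y, each 200 mm long inside along x: two wide outer bays, 104 mm wide, centred at y = +0.096 and -0.096 m, and a narrow middle bay, 80 mm wide, at y = 0.
- dip_tub: bystander, loose, origin at the centre of its underside: lidded dip tub 66x73x37 mm, by the hook bar on its -y side
- dip_tub_b: bystander, loose, origin at the centre of its underside: lidded dip tub 66x73x37 mm, near the middle of the worktop
- salt_shaker: bystander, loose, origin at the centre of its underside: aluminium salt dredger, 68 mm across, 115 mm high
- pen: bystander, loose, origin at the centre of its underside: marker pen 17x134x17 mm lying along its y
- tin: bystander, loose, origin at the centre of its underside: tin, 57 mm across, 72 mm high

How it is judged:
By the outcome, as a careful person would: the job done as asked, in the order asked, and still so for the second after the job is handed in, with the robot touching nothing.
It also fails if it takes over 72 s, if anything falls off the work surface, if the arm or the gripper's body presses on something with over 40 N, if the wrist force passes 120 N, or if a joint passes its speed limit or range.

## Robot

A 6-joint arm with a two-finger parallel gripper is mounted at the origin on a cart in front of the work surface, level with it; the furniture and walls round the work are solid. World frame = base frame: x ahead of the robot, y to its left, z up, the work surface at z = 0. Lengths are in mm, angles in rad, forces in N, time in s.
With the tool pointing down it reaches from about 300 to 775 mm from the base axis. Payload 14.6 kg.
Tool frame: the origin (TCP) lies on the front face of the gripper's body, between the roots of the fingers; the fingertips stand 97 mm ahead of it and the grasp point (between the pads) lies 78 mm ahead of it; z points along the fingers, y is the direction in which the jaws open and shut (so a half turn about z gives the same grasp; the last joint's range is limited). The gripper opens to 94 mm and grips with 3 to 60 N. Pads are 16 mm wide; open, the fingers measure 119 mm over their backs; the gripper's body (75 mm by 177 mm) begins 78 mm behind the grasp point.
Start: joints at [-1.303, 0.3, 1.521, -0, 1.321, -0.067], TCP at [180.712, -519.455, 302.646] pointing down, gripper open.
Joint ranges: [-3.03, 3.03], [-0.79, 2.21], [0.23, 2.52], [-1.04, 4.18], [0, 3.07], [-2.55, 2.55]. Speed limits (rad/s): [2.22, 2.22, 2.57, 3.14, 3.14, 3.14].

## Interface

Orientations are given as [roll, pitch, yaw] about the fixed x, y, z axes, in that order (R = Rz(yaw) Ry(pitch) Rx(roll)).
In Python, from cell import manip, eyes, finder gives the robot as it stands.
- The arm moves only by the tool drive_tool, never from a script. Its argument "rows" is a list of rows, each an object with "offset": the shift along the tool's x, y, z in mm, a list of three; "spin": the turn about the tool's z in degrees; "jaw": the finger opening in mm, from 0 to 94. In form: [{"offset": [dx, dy, dz], "spin": spin, "jaw": jaw}, ...]. A call has 1 to 20 rows; each row shifts and turns the commanded pose from where the row before left it, along the tool's axes as they then stand; what a row does not reach is not made up. A row lasts 1/10 s, in which the tool goes at most 50 mm and 8.59 degrees, less where a joint would pass 70% of its speed; a pose out of reach is approached as far as the arm can. A call is refused whole if a number of a shift passes 50 or a number of a turn 8.59, either way. A call with a gripper value outside its range is refused whole. The fingers move at their own pace and stop on an object; "force" is the grip in N (left out, the last holds). Time passes only in rows, so rows that do not move let the fingers close. It gives the time, the measured TCP pose, the force and the opening at its end, in the units of the state.
- manip.read_state(): the state, without advancing time (a new reading comes with each control period).
- eyes.camera(name): name is "side" or "top" or "wrist"; returns a dict with "color" (400x640x3 uint8, blue, green, red), "depth" (400x640 float32, mm along the optical axis (not along the pixel's ray), 0 where there is no reading), "vfov" (degrees; the focal length in pixels is half the picture's height over the tangent of half this angle, whatever the lens; pixels are square), "cx", "cy" (the principal point, pixels), "rvec" (rotation vector, rad) and "tvec" (3), from world to camera coordinates, as OpenCV has them. Camera axes: x right, y down, z forward; pixel columns grow to the right and rows downward; lengths in mm; the calibration is good to about 2 mm. The wrist camera is an equidistant fisheye: a pixel r from the principal point sees the ray r / f radians off the axis. A picture is of the moment at which its call begins.
- manip.sign_off(): hands the job in, once; it reports no verdict.
Trained networks look in the newest picture that a camera, given by its name, has taken for a name from the list of things; names that differ only in an ending like _2 or _b are one class to them, and where a whole thing is asked for, a point or a joint stands for the part that bears it (a point fixed in the world has none). Each returns a list of dicts, best first, with "p" (0 to 1); they miss things now and then, are a little off and sometimes report something else, mostly with a low value. They report only what shows in the picture. A call takes as long as a camera call.
- finder.find_in(camera, target): "uv" ([column, row] in pixels, amid what is visible of it).
The state is a dict: "clock": time; "joints": joint angles; "qd": joint speeds; "effort": joint torques, N m; "eef_pos": TCP position; "eef_rot": TCP orientation; "wrist_force": force on the tool from outside, world axes, zero at the start; "moment": the same for the moment, N m; "finger_gap": finger opening in mm.
Only numpy, scipy, OpenCV 4.12 (cv2) and the standard library are available. Lean on these libraries where they do the work, as an engineer would, in place of code of your own. Each camera call takes 0.05 s, during which the arm holds its last target. There are 200 camera calls.

## Working session

There is one attempt and no reset: what is moved stays moved. The work goes in short steps, Python scripts to look and compute and a tool call to move; the robot and the scene stay as the last step left them, time stands still between calls to the robot, and variables do not carry over. Pictures are saved under pics/ and viewed, about 8 in all and at most 12, crops included, and the job is handed in when it is done.

Besides the shell and the picture viewer there is one more tool, called as a command line: name --argument value ..., lists and objects as JSON in quotes. drive_tool: Moves the arm, as the interface text tells. Its arguments: {"type":"object","properties":{"rows":{"type":"array","items":{"type":"object","properties":{"offset":{"type":"array","items":{"type":"number"}},"spin":{"type":"number"},"jaw":{"type":"number"}}}},"force":{"type":"number"}},"required":["rows"]}

```bash
mkdir -p pics; ls; cat > h.py <<'E'
import numpy as np,cv2
from cell import manip,eyes,finder
def cam(n):
    c=eyes.camera(n); c['f']=c['color'].shape[0]/2/np.tan(np.radians(c['vfov'])/2)
    c['R']=cv2.Rodrigues(np.array(c['rvec'],float))[0]; c['t']=np.array(c['tvec'],float).ravel(); c['n']=n
    return c
def ray(c,uv):
    d=np.array([(uv[0]-c['cx']),(uv[1]-c['cy'])])/c['f']
    if c['n']=='wrist':
        r=np.linalg.norm(d); v=np.array([*(d/max(r,1e-9)*np.sin(r)),np.cos(r)])
    else: v=np.array([*d,1.])
    return -c['R'].T@c['t'], c['R'].T@v
def onz(c,uv,z):
    o,v=ray(c,uv); return o+v*(z-o[2])/v[2]
def proj(c,P):
    p=c['R']@np.array(P,float)+c['t']
    if c['n']=='wrist':
        r=np.hypot(p[0],p[1]); th=np.arctan2(r,p[2]); s=th/max(r,1e-9)
        return c['cx']+c['f']*p[0]*s, c['cy']+c['f']*p[1]*s
    return c['cx']+c['f']*p[0]/p[2], c['cy']+c['f']*p[1]/p[2]
E
python3 - <<'E'
from h import *
for n in ['top','side']:
    c=cam(n); cv2.imwrite(f'pics/{n}0.png',c['color'])
    o,v=ray(c,(c['cx'],c['cy'])); print(n,o,v,c['f'])
    for t,z in [('s_hook_1_mid',10),('s_hook_1',6),('bar_bow',42),('bar',6),('bar_hook_p',25),('tray',4),('dip_tub',37),('salt_shaker',110),('pen',17),('tin',72)]:
        for r in finder.find_in(n,t)[:3]: print(t,np.round(r['uv']),round(r['p'],2),np.round(onz(c,r['uv'],z)))
E
```

```text
pics
top [ 390.04838464   10.56195961 1055.6121577 ] [ 0.16999839  0.01761692 -0.98528686] 371.9405244317371
s_hook_1_mid [191. 206.] 0.72 [551. 402.  10.]
s_hook_1_mid [288. 224.] 0.32 [499. 123.  10.]
s_hook_1 [284. 231.] 0.6 [479. 135.   6.]
bar_bow [242. 204.] 0.61 [552. 248.  42.]
bar [246. 206.] 0.76 [552. 245.   6.]
bar_hook_p [244. 203.] 0.72 [557. 248.  25.]
dip_tub [241. 155.] 0.91 [693. 259.  37.]
dip_tub [328. 181.] 0.79 [618.  12.  37.]
dip_tub [244. 205.] 0.24 [550. 245.  37.]
salt_shaker [331. 142.] 0.67 [707.   4. 110.]
pen [437. 254.] 0.82 [ 416. -288.   17.]
tin [292. 136.] 0.57 [737. 112.  72.]
side [ 645.8008841  -997.81373604  966.955056  ] [-0.0515365   0.74974262 -0.65971963] 520.0945733272455
s_hook_1_mid [315. 131.] 0.69 [557. 404.  10.]
s_hook_1 [287. 181.] 0.79 [495. 149.   6.]
s_hook_1 [315. 138.] 0.74 [561. 372.   6.]
s_hook_1 [308. 159.] 0.42 [547. 258.   6.]
bar_bow [309. 157.] 0.92 [554. 222.  42.]
bar [311. 158.] 0.58 [558. 262.   6.]
bar_hook_p [307. 162.] 0.86 [548. 220.  25.]
tray [287. 292.] 0.6 [ 541. -250.    4.]
tray [316. 139.] 0.35 [565. 367.   4.]
dip_tub [324. 211.] 0.64 [612.  -2.  37.]
dip_tub [353. 154.] 0.48 [681. 253.  37.]
pen [228. 302.] 0.74 [ 415. -297.   17.]
pen [312. 162.] 0.33 [563. 227.  17.]
```

```bash
python3 - <<'E'
import cv2
t=cv2.imread('pics/top0.png');s=cv2.imread('pics/side0.png')
cv2.imwrite('pics/a.png',cv2.resize(t[100:300,150:350],None,fx=3,fy=3,interpolation=cv2.INTER_CUBIC))
E
```

```text
(no output)
```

View pics/top0.png

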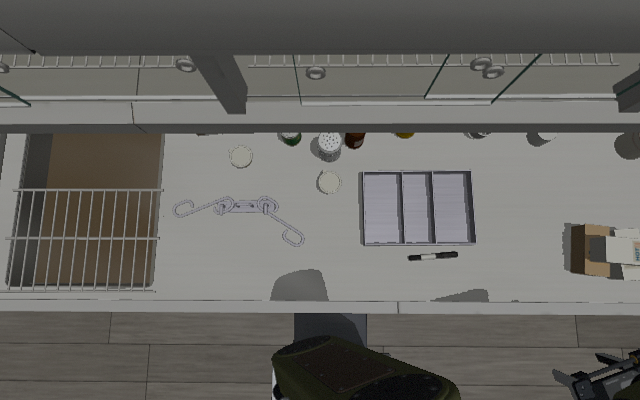

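View pics/a.png

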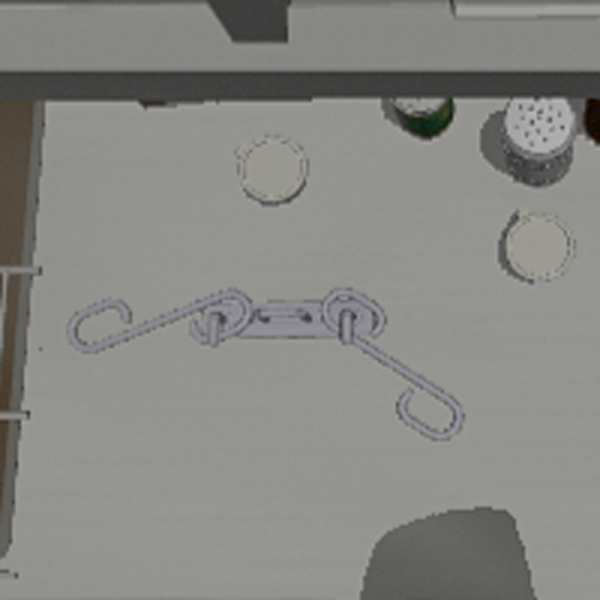

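Top view: bar at about px (247,206), its length along world y. The bent hook ends point towards the robot, so bar +y ≈ world −X and bar +x ≈ world +Y. S-hook 1 is therefore the left one (shank px ~(203,207)) and S-hook 2 the right one (~(280,222)). The tray is at px (417,207). Next I'll move above the bar for a wrist view.

```bash
cat >> h.py <<'E'
def st():
    s=manip.read_state(); 
    return np.array(s['eef_pos'],float),np.array(s['eef_rot'],float),s
def rel(target,yaw=None):
    p,r,s=st(); y=r[2]; d=np.array(target)-p
    tx=np.array([np.cos(y),np.sin(y),0]); ty=np.array([np.sin(y),-np.cos(y),0])
    o=[d@tx,d@ty,-d[2]]
    print('yaw %.3f'%y,'offset',np.round(o,1),'spin_deg',None if yaw is None else np.round(-np.degrees((yaw-y+np.pi)%(2*np.pi)-np.pi),1))
E
python3 - <<'E'
from h import *
p,r,s=st(); print(p,r,s['joints'],s['finger_gap'],s['clock'])
rel([480,200,330],0)
E
```

```text
[ 180.70893734 -519.46287485  302.64449854] [3.14158181e+00 5.30260669e-06 3.34773585e-01] [-1.30260801e+00  2.99908787e-01  1.52099117e+00 -4.71592172e-06
  1.32068152e+00 -6.65841005e-02] 94.09374651560704 1.1
yaw 0.335 offset [ 519.1 -581.2  -27.4] spin_deg 19.2
```

drive_tool --rows '[{"offset": [0,0,-5],"spin": 0,"jaw": 94}]'

```text
clock: 1.2
eef_pos: [180.6, -519.3, 307.3]
eef_rot: [-3.14, -0.0, 0.335]
wrist_force: [-0.1, 0.3, -0.2]
finger_gap: 93.8
```

drive_tool --rows '[{"offset": [30.5,-34,-1.5],"spin": 0,"jaw": 94},{"offset": [30.5,-34,-1.5],"spin": 0,"jaw": 94},{"offset": [30.5,-34,-1.5],"spin": 0,"jaw": 94},{"offset": [30.5,-34,-1.5],"spin": 0,"jaw": 94},{"offset": [30.5,-34,-1.5],"spin": 0,"jaw": 94},{"offset": [30.5,-34,-1.5],"spin": 0,"jaw": 94},{"offset": [30.5,-34,-1.5],"spin": 0,"jaw": 94},{"offset": [30.5,-34,-1.5],"spin": 0,"jaw": 94},{"offset": [30.5,-34,-1.5],"spin": 0,"jaw": 94},{"offset": [30.5,-34,-1.5],"spin": 0,"jaw": 94},{"offset": [30.5,-34,-1.5],"spin": 0,"jaw": 94},{"offset": [30.5,-34,-1.5],"spin": 0,"jaw": 94},{"offset": [30.5,-34,-1.5],"spin": 0,"jaw": 94},{"offset": [30.5,-34,-1.5],"spin": 0,"jaw": 94},{"offset": [30.5,-34,-1.5],"spin": 0,"jaw": 94},{"offset": [30.5,-34,-1.5],"spin": 0,"jaw": 94},{"offset": [30.5,-34,-1.5],"spin": 0,"jaw": 94},{"offset": [0,0,0],"spin": 0,"jaw": 94}]'

```text
clock: 3.0
eef_pos: [481.3, 200.5, 332.8]
eef_rot: [-3.141, 0.0, 0.338]
wrist_force: [0.0, -0.4, -0.2]
finger_gap: 93.9
```

```bash
python3 - <<'E'
from h import *
c=cam('wrist'); cv2.imwrite('pics/w0.png',c['color'])
o,v=ray(c,(c['cx'],c['cy'])); print(st()[0],o,v,c['f'])
for t,z in [('s_hook_1_mid',10),('s_hook_1',6),('bar_bow',42),('bar',6),('bar_hook_p',17),('tray',4)]:
    for r in finder.find_in('wrist',t)[:3]: print(t,np.round(r['uv']),round(r['p'],2),np.round(onz(c,r['uv'],z)))
E
```

```text
[480.69916179 198.4949615  332.78968857] [559.32301416 226.52115183 414.66149022] [-0.26288476 -0.09178394 -0.96045162] 309.70691628693146
s_hook_1_mid [229.  84.] 0.78 [556. 351.  10.]
s_hook_1 [366. 156.] 0.83 [522. 148.   6.]
s_hook_1 [232.  84.] 0.65 [558. 350.   6.]
s_hook_1 [553. 220.] 0.46 [ 545. -215.    6.]
bar_bow [303. 110.] 0.63 [553. 245.  42.]
bar [303. 110.] 0.61 [552. 246.   6.]
bar_hook_p [302. 107.] 0.8 [556. 249.  17.]
bar_hook_p [362. 156.] 0.26 [523. 155.  17.]
tray [553. 220.] 0.87 [ 545. -217.    4.]
```

View pics/w0.png

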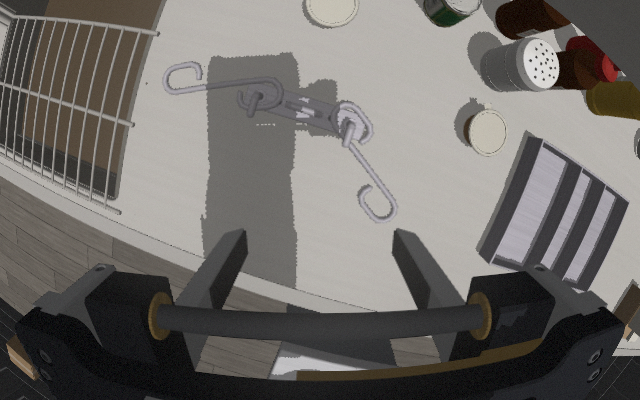

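Wrist view: both S-hooks, the bar (~px 303,110) and the tray (553,220) are clear. I'll rectify this to a metric plan at z=10.

```bash
cat >> h.py <<'E'
def plan(c,X0,X1,Y0,Y1,z,k,out):
    # row 0 = X1 (far), col 0 = Y1 (left)
    xs=np.arange(X1,X0,-1/k); ys=np.arange(Y1,Y0,-1/k)
    Y,X=np.meshgrid(ys,xs); P=np.stack([X,Y,np.full_like(X,z)],-1)@c['R'].T+c['t']
    if c['n']=='wrist':
        r=np.hypot(P[...,0],P[...,1]); s=np.arctan2(r,P[...,2])/np.maximum(r,1e-9)
    else: s=1/P[...,2]
    im=cv2.remap(c['color'],(c['cx']+c['f']*P[...,0]*s).astype(np.float32),(c['cy']+c['f']*P[...,1]*s).astype(np.float32),cv2.INTER_CUBIC)
    for v in range(int(np.ceil(X0/20))*20,int(X1),20): cv2.putText(im,str(v),(0,int((X1-v)*k)),0,.35,(0,0,255)); cv2.line(im,(0,int((X1-v)*k)),(im.shape[1],int((X1-v)*k)),(0,0,255) if v%100==0 else (180,180,120),1)
    for v in range(int(np.ceil(Y0/20))*20,int(Y1),20): cv2.putText(im,str(v),(int((Y1-v)*k),10),0,.35,(0,0,255)); cv2.line(im,(int((Y1-v)*k),0),(int((Y1-v)*k),im.shape[0]),(0,0,255) if v%100==0 else (180,180,120),1)
    cv2.imwrite(out,im)
E
python3 - <<'E'
from h import *
plan(cam('wrist'),430,630,100,410,10,2.5,'pics/p0.png')
E
```

```text
(no output)
```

View pics/p0.png

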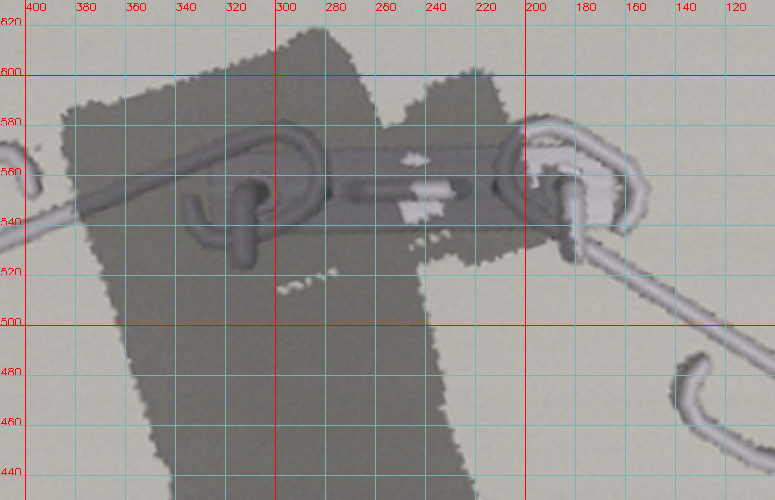

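```bash
cat >> h.py <<'E'
from scipy.optimize import minimize
def smodel():
    a=np.linspace(-np.pi/2,-3*np.pi/2,25); b=np.linspace(np.pi/2,-0.15,18)
    h=np.vstack([np.c_[np.linspace(0,-66,30),np.zeros(30)],np.c_[-66+18*np.cos(a),18+18*np.sin(a)],
      np.c_[np.linspace(-66,-46,10),np.full(10,36.)],np.c_[-46+18*np.cos(b),18+18*np.sin(b)]])
    d=np.gradient(h,axis=0); n=np.c_[-d[:,1],d[:,0]]/np.linalg.norm(d,axis=1)[:,None]
    e=np.vstack([h+4*n,h-4*n]); return np.vstack([e,-e]),np.vstack([h,-h])
ME,MC=smodel()
def world(P,x,z): 
    c,s=np.cos(x[2]),np.sin(x[2]); return np.c_[x[0]+c*P[:,0]-s*P[:,1],x[1]+s*P[:,0]+c*P[:,1],np.full(len(P),z)]
def projn(c,W): return np.array([proj(c,w) for w in W])
def dtof(c,lo=30,hi=90):
    g=cv2.resize(c['color'],None,fx=2,fy=2,interpolation=cv2.INTER_CUBIC); e=cv2.Canny(cv2.GaussianBlur(g,(0,0),1),lo,hi)
    return cv2.distanceTransform(255-e,cv2.DIST_L2,5)/2
def sfit(cs,x0,z,spread=12,n=40):
    ds=[dtof(c) for c in cs]
    def cost(x):
        t=0
        for c,d in zip(cs,ds):
            uv=projn(c,world(ME[::2],x,z))*2+.5
            v=cv2.remap(d,uv[:,:1].astype(np.float32),uv[:,1:].astype(np.float32),cv2.INTER_LINEAR,borderValue=4)
            t+=np.minimum(v,4).mean()
        return t/len(cs)
    r=np.random.default_rng(0); best=None
    for i in range(n):
        s=np.array(x0)+(r.normal(size=3)*[spread,spread,.12] if i else 0)
        if best is not None and cost(s)>best.fun*2.2 : continue
        m=minimize(cost,s,method='Nelder-Mead',options=dict(xatol=.05,fatol=1e-3,initial_simplex=s+np.array([[0,0,0],[5,0,0],[0,5,0],[0,0,.06]])))
        if best is None or m.fun<best.fun: best=m
    return best
E
cat > f.py <<'E'
from h import *
w=cam('wrist');t=cam('top')
im=[w['color'].copy(),t['color'].copy()]
for nm,x0 in [('s2',[511,141,-2.147]),('s1',[549,375,1.93])]:
    for cs in ([w],[t]):
        b=sfit(cs,x0,9); print(nm,cs[0]['n'],np.round(b.x,3),round(b.fun,2))
        if cs[0]['n']=='wrist': bw=b
    for u in projn(w,world(MC,bw.x,9)): cv2.circle(im[0],tuple(int(round(v)) for v in u),0,(0,0,255),-1)
cv2.imwrite('pics/f0.png',cv2.resize(im[0][40:240,140:420],None,fx=2.8,fy=2.8))
E
python3 f.py
```

```text
s2 wrist [512.151 144.172  -2.142] 0.68
s2 top [501.006 152.389  -1.948] 1.05
s1 wrist [553.497 363.986   2.   ] 1.82
s1 top [562.159 257.532   3.754] 1.28
```

View pics/f0.png

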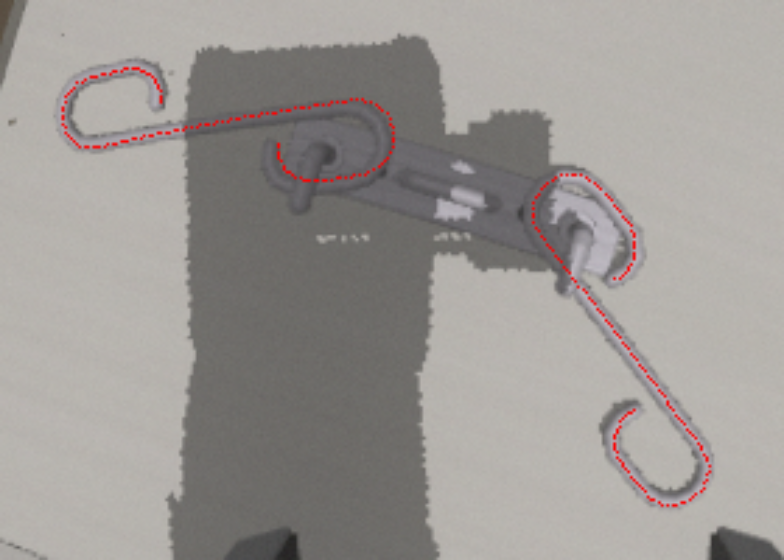

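Fit overlay on S2 matches at mid (512,144), yaw −2.14. S1's is roughly right but a few mm off. I'll move over S2 and check heights from depth on the way.

```bash
python3 - <<'E'
from h import *
c=cam('wrist')
def zat(P):
    u=np.round(proj(c,P)).astype(int); d=c['depth'][u[1]-1:u[1]+2,u[0]-1:u[0]+2]; d=d[d>0]
    o,v=ray(c,u); k=(c['R']@v)[2]
    return np.round([(o+v*x/k)[2] for x in np.sort(d)][:3],1)
for x in ([512.1,144.2,-2.142],):
    for q in ([-40,0],[-20,0],[0,0],[20,0],[40,0],[60,0],[84,-18],[-84,18],[-56,36]): print(q,zat(world(np.array([q]),x,12)[0]))
for P in ([554,245,45],[554,235,45],[554,255,45],[545,182,39],[545,308,39],[540,182,39],[500,250,0],[554,215,6]): print(P,zat(P))
rel([512,144,230],1.0)
E
```

```text
[-40, 0] [38.9 38.9 38.9]
[-20, 0] [13.3 13.  12.4]
[0, 0] [11.8 11.8 11.7]
[20, 0] [11.2 10.7 10.5]
[40, 0] [10.2  9.7  9.4]
[60, 0] [8.8 8.8 8.6]
[84, -18] [9.2 8.3 8. ]
[-84, 18] [16.  15.9 15.8]
[-56, 36] [16.1 15.2 14.5]
[554, 245, 45] [46.1 46.  46. ]
[554, 235, 45] [47.3 46.1 46.1]
[554, 255, 45] [46.5 46.4 46. ]
[545, 182, 39] [40.  38.4 38.2]
[545, 308, 39] [39.7 39.5 39.3]
[540, 182, 39] [38.3 38.1 38.1]
[500, 250, 0] [0.7 0.6 0.3]
[554, 215, 6] [7.8 7.4 6.5]
yaw 0.334 offset [ 12.6  59.8 103.4] spin_deg -38.2
```

drive_tool --rows '[{"offset": [4.2,20,34.5],"spin": 0,"jaw": 94},{"offset": [4.2,20,34.5],"spin": 0,"jaw": 94},{"offset": [4.2,20,34.5],"spin": 0,"jaw": 80},{"offset": [0,0,0],"spin": -7.64,"jaw": 50},{"offset": [0,0,0],"spin": -7.64,"jaw": 50},{"offset": [0,0,0],"spin": -7.64,"jaw": 50},{"offset": [0,0,0],"spin": -7.64,"jaw": 50},{"offset": [0,0,0],"spin": -7.64,"jaw": 50},{"offset": [0,0,0],"spin": 0,"jaw": 50},{"offset": [0,0,0],"spin": 0,"jaw": 50}]'

```text
clock: 4.55
eef_pos: [512.1, 144.2, 229.7]
eef_rot: [3.142, -0.0, 0.997]
wrist_force: [0.3, -0.5, 0.4]
finger_gap: 50.1
```

```bash
python3 - <<'E'
from h import *
w=cam('wrist'); b=sfit([w],[512,144,-2.142],8,6,20); print(b.x,b.fun)
im=w['color'].copy()
for u in projn(w,world(MC,b.x,8)): cv2.circle(im,tuple(int(round(v)) for v in u),0,(0,0,255),-1)
for y in (182,308): 
  for z,col in ((6,(0,255,0)),(30,(255,0,0))): cv2.circle(im,tuple(int(round(v)) for v in proj(w,[556,y,z])),1,col,-1)
cv2.imwrite('pics/w1.png',im)
rel([b.x[0],b.x[1],100],b.x[2]+np.pi)
E
```

```text
[511.15766351 144.08461246  -2.14672797] 1.504381537437439
yaw 0.998 offset [ -0.6  -0.7 129.7] spin_deg 0.2
```

View pics/w1.png

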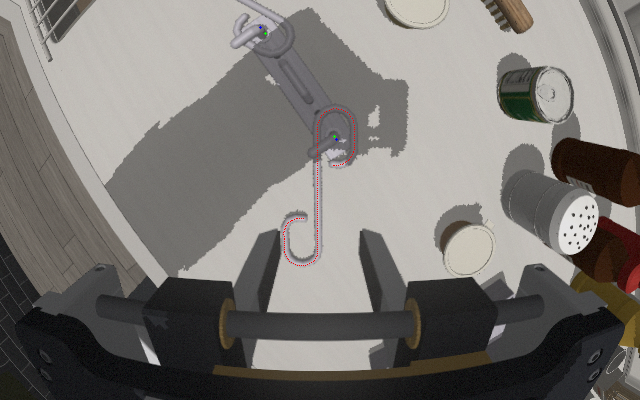

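Fit is confirmed and the upright estimates land on the uprights (~px 335,137 and 263,33). Now to descend and grip.

drive_tool --rows '[{"offset": [0,0,45],"spin": 0,"jaw": 40},{"offset": [-0.5,-0.5,45],"spin": 0,"jaw": 36},{"offset": [0,0,30],"spin": 0,"jaw": 30},{"offset": [0,0,9],"spin": 0,"jaw": 30},{"offset": [0,0,0],"spin": 0,"jaw": 20},{"offset": [0,0,0],"spin": 0,"jaw": 0},{"offset": [0,0,0],"spin": 0,"jaw": 0},{"offset": [0,0,0],"spin": 0,"jaw": 0},{"offset": [0,0,0],"spin": 0,"jaw": 0},{"offset": [0,0,0],"spin": 0,"jaw": 0}]' --force 50

```text
clock: 5.6
eef_pos: [512.0, 144.3, 102.1]
eef_rot: [3.14, -0.002, 1.001]
wrist_force: [-1.2, -0.5, 8.9]
finger_gap: 6.1
```

drive_tool --rows '[{"offset": [0,0,-4],"spin": 0,"jaw": 0},{"offset": [0,0,-4],"spin": 0,"jaw": 0},{"offset": [0,0,0],"spin": 0,"jaw": 0}]'

```text
clock: 5.9
eef_pos: [511.6, 144.2, 109.4]
eef_rot: [3.141, -0.001, 1.001]
wrist_force: [-0.1, 0.2, -1.5]
finger_gap: 6.5
```

```bash
python3 - <<'E'
from h import *
w=cam('wrist'); s=st(); print(s[0],s[2]['wrist_force'],s[2]['moment'],s[2]['finger_gap'])
cv2.imwrite('pics/w2.png',cv2.resize(w['color'][60:360,180:480],None,fx=2,fy=2))
E
```

```text
[511.50510461 144.15413015 108.98872859] [-0.73659442 -0.28677165 -2.65137393] [-0.04325006 -0.03880821  0.0419282 ] 6.707910420295196
```

View pics/w2.png

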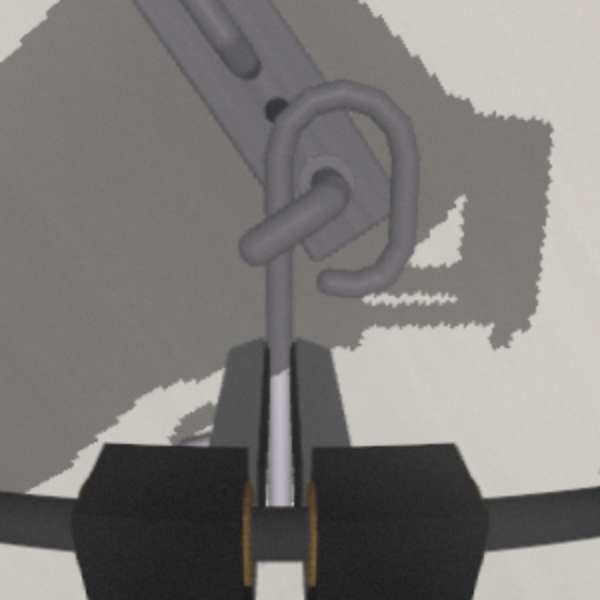

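Held; the upright is inside the eye near its centre, with shank and tip clear. I'll compute the swing round the upright.

```bash
cat >> h.py <<'E'
def swing(up,th0,th1,mid0,n,u1=(-68,18),z=0):
    # S angles th0->th1; upright stays; its S-frame coordinate goes linearly to u1
    R=lambda a:np.array([[np.cos(a),-np.sin(a)],[np.sin(a),np.cos(a)]])
    up=np.array(up,float); u0=R(th0).T@(up-mid0); print('u0',u0)
    _,r,_=st(); yaw=r[2]; m=np.array(mid0,float)
    for i in range(1,n+1):
        a=th0+(th1-th0)*i/n; u=u0+(np.array(u1)-u0)*i/n; m2=up-R(a)@u; d=m2-m
        tx=np.array([np.cos(yaw),np.sin(yaw)]); ty=np.array([np.sin(yaw),-np.cos(yaw)])
        print(np.round([d@tx,d@ty],1),np.round(-np.degrees((th1-th0)/n),2),np.round(m2)); yaw+=(th1-th0)/n; m=m2
E
python3 -c "
from h import *
swing([556,182],-2.142,-np.pi,[511.5,144.2],8)"
```

```text
u0 [-55.85798507  16.99927952]
[ 1.1 -7.1] 7.16 [506. 149.]
[ 1.1 -7.3] 7.16 [501. 154.]
[ 1.1 -7.5] 7.16 [497. 161.]
[ 1.2 -7.7] 7.16 [493. 168.]
[ 1.2 -7.9] 7.16 [491. 175.]
[ 1.2 -8.1] 7.16 [489. 183.]
[ 1.2 -8.3] 7.16 [488. 191.]
[ 1.3 -8.5] 7.16 [488. 200.]
```

drive_tool --rows '[{"offset": [1.1,-7.1,0],"spin": 7.16,"jaw": 0},{"offset": [1.1,-7.3,0],"spin": 7.16,"jaw": 0},{"offset": [1.1,-7.5,0],"spin": 7.16,"jaw": 0},{"offset": [1.2,-7.7,0],"spin": 7.16,"jaw": 0},{"offset": [1.2,-7.9,0],"spin": 7.16,"jaw": 0},{"offset": [1.2,-8.1,0],"spin": 7.16,"jaw": 0},{"offset": [1.2,-8.3,0],"spin": 7.16,"jaw": 0},{"offset": [1.3,-8.5,0],"spin": 7.16,"jaw": 0},{"offset": [0,0,0],"spin": 0,"jaw": 0},{"offset": [0,0,0],"spin": 0,"jaw": 0}]'

```text
clock: 6.95
eef_pos: [487.8, 199.8, 108.5]
eef_rot: [3.141, 0.0, 0.006]
wrist_force: [-0.5, -0.9, -1.1]
finger_gap: 6.5
```

```bash
python3 - <<'E'
from h import *
w=cam('wrist'); s=st(); print(s[0],s[1],s[2]['wrist_force'],s[2]['moment'],s[2]['finger_gap'])
cv2.imwrite('pics/w3.png',cv2.resize(w['color'][60:360,180:480],None,fx=2,fy=2))
E
```

```text
[487.90486753 199.68147897 108.51350556] [3.14142784e+00 3.15745799e-04 5.27782610e-03] [-0.54039298 -0.52699151 -1.50666211] [ 0.02250492 -0.05360399 -0.00875046] 6.606632303763892
```

View pics/w3.png

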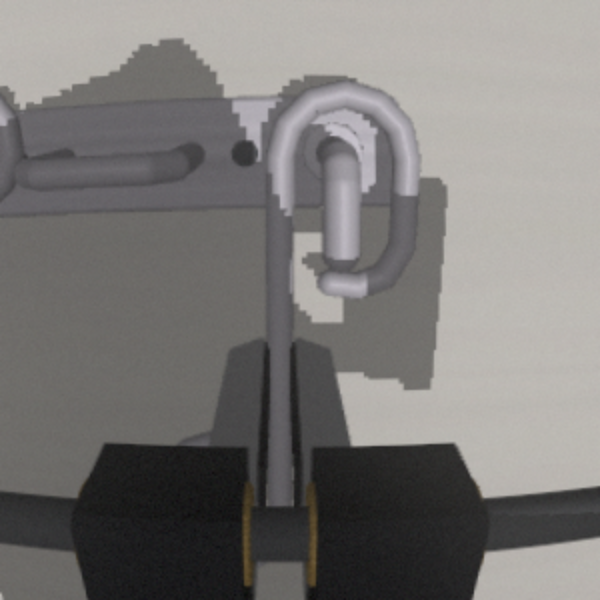

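Aligned: the bent end lies centred in the slot, a little nearer the tip end. I'll shift 2 mm outward and lift.

drive_tool --rows '[{"offset": [-2,0,-2],"spin": 0,"jaw": 0},{"offset": [0,0,-8],"spin": 0,"jaw": 0},{"offset": [0,0,-8],"spin": 0,"jaw": 0},{"offset": [0,0,-10],"spin": 0,"jaw": 0},{"offset": [0,0,-15],"spin": 0,"jaw": 0},{"offset": [0,0,-35],"spin": 0,"jaw": 0},{"offset": [0,0,-40],"spin": 0,"jaw": 0},{"offset": [0,0,-40],"spin": 0,"jaw": 0},{"offset": [0,0,0],"spin": 0,"jaw": 0}]'

```text
clock: 7.9
eef_pos: [487.1, 200.4, 272.8]
eef_rot: [-3.139, -0.009, 0.002]
wrist_force: [0.5, -0.5, -2.5]
finger_gap: 6.3
```

```bash
python3 - <<'E'
from h import *
s=st(); print(s[0],s[1],s[2]['wrist_force'],s[2]['finger_gap'])
w=cam('wrist');t=cam('top')
for z in (40,):
  # tray fit: model rim edges in top view
  ds=dtof(t)
  def edges(x,y,a):
    L=[]
    for (x0,y0,x1,y1) in [(-104,-152,104,-152),(-104,152,104,152),(-104,-152,-104,152),(104,-152,104,152),(-100,-148,100,-148),(-100,148,100,148),(-100,44,100,44),(-100,40,100,40),(-100,-44,100,-44),(-100,-40,100,-40)]:
      k=np.linspace(0,1,40)[:,None]; L.append(np.array([[x0,y0]])*(1-k)+k*np.array([[x1,y1]]))
    return world(np.vstack(L),[x,y,a],40)
  def cost(p):
    uv=projn(t,edges(*p))*2+.5
    return np.minimum(cv2.remap(ds,uv[:,:1].astype(np.float32),uv[:,1:].astype(np.float32),cv2.INTER_LINEAR),4).mean()
  best=min((minimize(cost,[541+dx,-235+dy,a],method='Nelder-Mead',options=dict(initial_simplex=np.array([541+dx,-235+dy,a])+np.array([[0,0,0],[5,0,0],[0,5,0],[0,0,.05]]))) for dx in(-12,0,12) for dy in (-15,0,15) for a in (0,)),key=lambda m:m.fun)
  print(best.x,best.fun)
im=w['color'].copy(); im2=t['color'].copy()
for u in projn(t,edges(*best.x)): cv2.circle(im2,tuple(int(round(v)) for v in u),0,(0,0,255),-1)
a=cv2.resize(im2[150:270,340:500],None,fx=3,fy=3); b=im[:,:480][40:400]; cv2.imwrite('pics/t1.png',np.hstack([cv2.resize(a,(480,360)),cv2.resize(b,None,fx=.66,fy=1)[:360]]))
E
```

```text
[487.08035515 200.37902509 272.81573265] [-3.13861803e+00 -9.00287873e-03  2.12533045e-03] [ 0.48968374 -0.48700883 -2.48204682] 6.290268302353662
[ 5.42061351e+02 -2.34216782e+02  8.04589053e-03] 0.5102150440216064
```

View pics/t1.png

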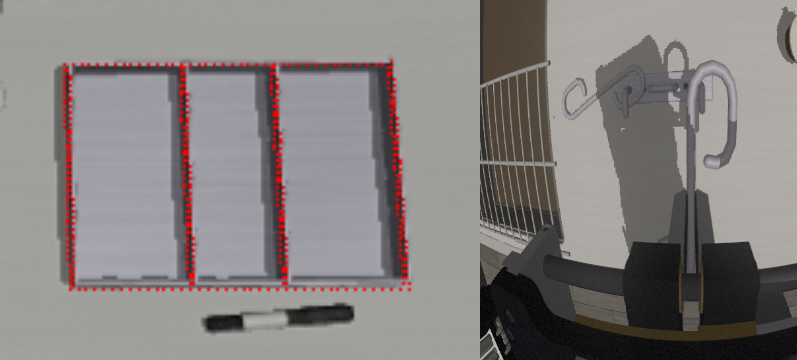

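S2 is free. The tray fit overlay is good: centre (542,−234), aligned with the world axes. I'll carry S2 to the +y bay (542,−138).

drive_tool --rows '[{"offset": [6.9,42.3,0],"spin": 0,"jaw": 0},{"offset": [6.9,42.3,0],"spin": 0,"jaw": 0},{"offset": [6.9,42.3,0],"spin": 0,"jaw": 0},{"offset": [6.9,42.3,0],"spin": 0,"jaw": 0},{"offset": [6.9,42.3,0],"spin": 0,"jaw": 0},{"offset": [6.9,42.3,0],"spin": 0,"jaw": 0},{"offset": [6.9,42.3,0],"spin": 0,"jaw": 0},{"offset": [6.9,42.3,0],"spin": 0,"jaw": 0},{"offset": [0,0,0],"spin": 0,"jaw": 0},{"offset": [0,0,40],"spin": 0,"jaw": 0},{"offset": [0,0,40],"spin": 0,"jaw": 0},{"offset": [0,0,30],"spin": 0,"jaw": 0},{"offset": [0,0,0],"spin": 0,"jaw": 0},{"offset": [0,0,0],"spin": 0,"jaw": 0}]'

```text
clock: 9.4
eef_pos: [541.7, -137.9, 156.7]
eef_rot: [-3.141, 0.001, 0.002]
wrist_force: [-0.2, 0.1, -1.6]
finger_gap: 6.1
```

```bash
python3 - <<'E'
from h import *
rel([542,-138,105],0.0); t=cam('top'); b=sfit([t],[542,-138,np.pi],70,5,15); print(b.x,b.fun)
E
```

```text
yaw 0.002 offset [ 0.3  0.1 51.7] spin_deg 0.1
[ 579.33254849 -106.75699314    2.92184367] 1.1941817998886108
```

drive_tool --rows '[{"offset": [0,0,30],"spin": 0,"jaw": 0},{"offset": [0,0,13],"spin": 0,"jaw": 0},{"offset": [0,0,5],"spin": 0,"jaw": 0},{"offset": [0,0,2],"spin": 0,"jaw": 0},{"offset": [0,0,0],"spin": 0,"jaw": 0}]'

```text
clock: 9.95
eef_pos: [542.1, -138.4, 107.5]
eef_rot: [3.141, -0.001, 0.002]
wrist_force: [-0.2, -0.5, -2.3]
finger_gap: 6.3
```

Descend a little more, release, rise.

drive_tool --rows '[{"offset": [0,0,3],"spin": 0,"jaw": 0},{"offset": [0,0,0],"spin": 0,"jaw": 0},{"offset": [0,0,0],"spin": 0,"jaw": 16},{"offset": [0,0,0],"spin": 0,"jaw": 30},{"offset": [0,0,0],"spin": 0,"jaw": 30},{"offset": [0,0,-20],"spin": 0,"jaw": 30},{"offset": [0,0,-45],"spin": 0,"jaw": 40},{"offset": [0,0,-45],"spin": 0,"jaw": 50},{"offset": [0,0,-45],"spin": 0,"jaw": 50},{"offset": [-6,-45,0],"spin": 0,"jaw": 50},{"offset": [-6,-45,0],"spin": 0,"jaw": 50},{"offset": [-6,-45,0],"spin": 0,"jaw": 50},{"offset": [-6,-45,0],"spin": 0,"jaw": 50},{"offset": [-6,-45,0],"spin": 0,"jaw": 50},{"offset": [-6,-45,0],"spin": 0,"jaw": 50},{"offset": [-6,-45,0],"spin": 0,"jaw": 50},{"offset": [-6,-45,0],"spin": 0,"jaw": 50},{"offset": [0,0,0],"spin": 0,"jaw": 50}]'

```text
clock: 11.75
eef_pos: [492.0, 225.7, 258.7]
eef_rot: [-3.141, -0.0, 0.006]
wrist_force: [0.8, -1.2, -0.1]
finger_gap: 49.8
```

```bash
python3 - <<'E'
from h import *
print(st()[0],st()[1])
w=cam('wrist');t=cam('top')
b=sfit([t],[542,-138,np.pi],8,6,20); print('s2 placed',b.x,b.fun)
for x0 in ([553,364,2.0],[551,372,1.93]):
  b=sfit([w],x0,8,8,40); print('s1',b.x,b.fun)
im=w['color'].copy()
for u in projn(w,world(MC,b.x,8)): cv2.circle(im,tuple(int(round(v)) for v in u),0,(0,0,255),-1)
for y in (182,308): 
  for z,col in ((6,(0,255,0)),(30,(255,0,0))): cv2.circle(im,tuple(int(round(v)) for v in proj(w,[556,y,z])),1,col,-1)
a=cv2.resize(im[0:200,100:420],None,fx=1.5,fy=1.5); c=cv2.resize(t['color'][160:260,340:490],(480,300))
cv2.imwrite('pics/w4.png',np.vstack([a,c]) )
E
```

```text
[492.01448609 225.71594045 258.71326175] [-3.14089137e+00 -1.46133465e-04  6.39775378e-03]
s2 placed [ 540.92844223 -135.99654202    3.19549074] 0.4232100546360016
s1 [551.67918333 365.67899839   1.96524255] 2.157466173171997
s1 [551.70699345 365.7406557    1.96535913] 2.1574859619140625
```

View pics/w4.png

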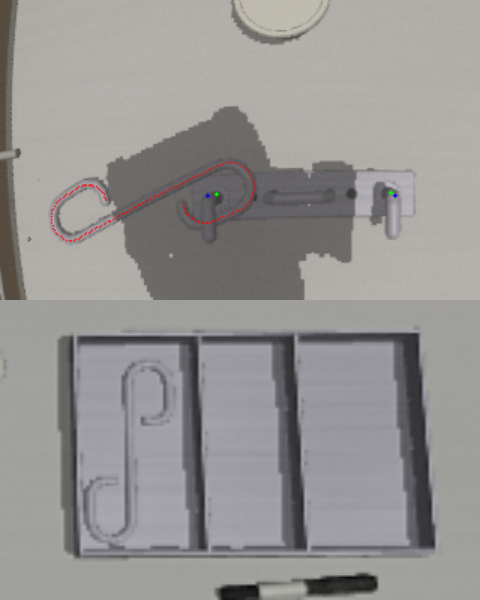

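S2 lies flat in the +y bay. The S1 fit overlay now matches: (551.7, 365.7), yaw 1.965. I'll go there.

drive_tool --rows '[{"offset": [15,-35,15],"spin": 0,"jaw": 50},{"offset": [15,-35,15],"spin": 0,"jaw": 50},{"offset": [15,-35,15],"spin": 0,"jaw": 50},{"offset": [15,-35,15],"spin": 0,"jaw": 50},{"offset": [0,0,0],"spin": -8.02,"jaw": 50},{"offset": [0,0,0],"spin": -8.02,"jaw": 50},{"offset": [0,0,0],"spin": -8.02,"jaw": 50},{"offset": [0,0,0],"spin": -8.02,"jaw": 50},{"offset": [0,0,0],"spin": -8.02,"jaw": 50},{"offset": [0,0,0],"spin": -8.02,"jaw": 50},{"offset": [0,0,0],"spin": -8.02,"jaw": 50},{"offset": [0,0,0],"spin": -8.02,"jaw": 50},{"offset": [0,0,0],"spin": -8.02,"jaw": 50},{"offset": [0,0,0],"spin": -8.02,"jaw": 50},{"offset": [0,0,0],"spin": -8.02,"jaw": 50},{"offset": [0,0,0],"spin": -8.02,"jaw": 50},{"offset": [0,0,0],"spin": -8.02,"jaw": 50},{"offset": [0,0,0],"spin": -8.02,"jaw": 50},{"offset": [0,0,0],"spin": 0,"jaw": 50}]'

```text
clock: 13.75
eef_pos: [553.6, 360.3, 198.7]
eef_rot: [-3.141, 0.0, 1.962]
wrist_force: [-0.8, 0.4, -0.2]
finger_gap: 49.8
```

```bash
python3 - <<'E'
from h import *
rel([551.7,365.7,100.5],1.965)
w=cam('wrist'); b=sfit([w],[551.7,365.7,1.965],8,5,20); print(b.x,b.fun)
E
```

```text
yaw 1.962 offset [ 5.7  0.3 98.2] spin_deg -0.2
[550.92065511 365.99282546   1.94960979] 1.6537123918533325
```

drive_tool --rows '[{"offset": [3,0.3,45],"spin": 0,"jaw": 40},{"offset": [2.5,0.3,35],"spin": 0.5,"jaw": 30},{"offset": [0,0,16],"spin": 0,"jaw": 30},{"offset": [0,0,1],"spin": 0,"jaw": 20},{"offset": [0,0,0],"spin": 0,"jaw": 0},{"offset": [0,0,0],"spin": 0,"jaw": 0},{"offset": [0,0,0],"spin": 0,"jaw": 0},{"offset": [0,0,0],"spin": 0,"jaw": 0},{"offset": [0,0,0],"spin": 0,"jaw": 0},{"offset": [0,0,0],"spin": 0,"jaw": 0}]' --force 50

```text
clock: 14.8
eef_pos: [552.0, 367.3, 103.5]
eef_rot: [3.139, -0.0, 1.952]
wrist_force: [0.3, -0.2, 7.0]
finger_gap: 6.4
```

drive_tool --rows '[{"offset": [0,0,-4],"spin": 0,"jaw": 0},{"offset": [0,0,-4],"spin": 0,"jaw": 0},{"offset": [0,0,0],"spin": 0,"jaw": 0},{"offset": [0,0,0],"spin": 0,"jaw": 0}]'

```text
clock: 15.2
eef_pos: [551.3, 367.0, 109.7]
eef_rot: [3.142, -0.0, 1.953]
wrist_force: [0.6, 0.2, -1.5]
finger_gap: 6.4
```

```bash
python3 - <<'E'
from h import *
p,r,s=st(); print(p,r,s['wrist_force'],s['moment'],s['finger_gap'])
swing([556,308],r[2],np.pi,p[:2],9)
E
```

```text
[551.31080193 367.03140395 109.71231656] [ 3.14156148e+00 -3.06776448e-05  1.95271029e+00] [ 0.55281885  0.19423427 -1.49956051] [ 0.01951222 -0.09421205 -0.01800267] 6.361302735037158
u0 [-56.52601982  17.64948483]
[ 3.1 -7.7] -7.57 [543. 367.]
[ 3.1 -7.9] -7.57 [535. 366.]
[ 3.1 -8.1] -7.57 [526. 363.]
[ 3.1 -8.2] -7.57 [518. 360.]
[ 3.1 -8.4] -7.57 [511. 355.]
[ 3.1 -8.6] -7.57 [504. 349.]
[ 3.1 -8.7] -7.57 [498. 342.]
[ 3.1 -8.9] -7.57 [492. 335.]
[ 3.1 -9.1] -7.57 [488. 326.]
```

drive_tool --rows '[{"offset": [3.1,-7.7,0],"spin": -7.57,"jaw": 0},{"offset": [3.1,-7.9,0],"spin": -7.57,"jaw": 0},{"offset": [3.1,-8.1,0],"spin": -7.57,"jaw": 0},{"offset": [3.1,-8.2,0],"spin": -7.57,"jaw": 0},{"offset": [3.1,-8.4,0],"spin": -7.57,"jaw": 0},{"offset": [3.1,-8.6,0],"spin": -7.57,"jaw": 0},{"offset": [3.1,-8.7,0],"spin": -7.57,"jaw": 0},{"offset": [3.1,-8.9,0],"spin": -7.57,"jaw": 0},{"offset": [3.1,-9.1,0],"spin": -7.57,"jaw": 0},{"offset": [1.5,0,0],"spin": 0,"jaw": 0},{"offset": [0,0,0],"spin": 0,"jaw": 0}]'

```text
clock: 16.3
eef_pos: [486.4, 326.2, 109.7]
eef_rot: [3.142, -0.0, 3.138]
wrist_force: [-0.2, -0.4, -1.2]
finger_gap: 6.4
```

```bash
python3 - <<'E'
from h import *
p,r,s=st(); print(p,r,s['wrist_force'],s['moment'],s['finger_gap'])
t=cam('top'); cv2.imwrite('pics/t3.png',cv2.resize(t['color'][170:270,190:290],(600,600),interpolation=cv2.INTER_CUBIC))
w=cam('wrist'); cv2.imwrite('pics/w5.png',w['color'])
x=[p[0],p[1],r[2]]
print('eye-hook fit, top view S at z15:',sfit([t],x,15,4,15).x)
E
```

```text
[486.3717856  326.24771843 109.68006594] [ 3.14150976e+00 -3.83058137e-06  3.13766560e+00] [-0.19911145 -0.41620643 -1.21543039] [ 0.07688527 -0.15709998  0.03719812] 6.4309062481466395
eye-hook fit, top view S at z15: [497.54635422 332.80129839   3.43649557]
```

View pics/t3.png

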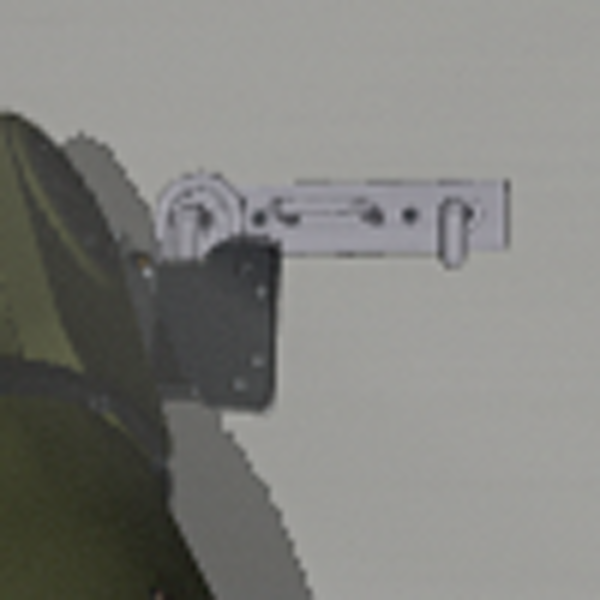

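The eye (crop px 160–240) surrounds the hook (~190, or ~200 after parallax), so it is centred; forces are nil. Lifting slowly.

drive_tool --rows '[{"offset": [0,0,-4],"spin": 0,"jaw": 0},{"offset": [0,0,-8],"spin": 0,"jaw": 0},{"offset": [0,0,-8],"spin": 0,"jaw": 0},{"offset": [0,0,-8],"spin": 0,"jaw": 0}]'

```text
clock: 16.8
eef_pos: [486.5, 326.2, 138.7]
eef_rot: [3.141, 0.001, 3.142]
wrist_force: [-0.3, 0.0, -1.3]
finger_gap: 6.6
```

drive_tool --rows '[{"offset": [0,0,-15],"spin": 0,"jaw": 0},{"offset": [0,0,-35],"spin": 0,"jaw": 0},{"offset": [0,0,-40],"spin": 0,"jaw": 0},{"offset": [0,0,-40],"spin": 0,"jaw": 0},{"offset": [0,0,0],"spin": 0,"jaw": 0}]'

```text
clock: 17.3
eef_pos: [487.3, 326.7, 274.6]
eef_rot: [3.137, 0.008, -3.142]
wrist_force: [0.4, 0.4, -0.9]
finger_gap: 6.7
```

```bash
python3 - <<'E'
from h import *
p,r,s=st(); print(p,r,s['wrist_force'],s['finger_gap'],s['joints'])
rel([542,-330,270],np.pi)
t=cam('top'); u=proj(t,[554,245,6]); print(u, [ (np.round(q['uv']),q['p']) for q in finder.find_in('top','bar')[:2]])
E
```

```text
[487.31013534 326.65230664 274.57223108] [ 3.13663467  0.00842377 -3.14151105] [ 0.35678207  0.42362894 -0.89165663] 6.7069258662588025 [ 5.28086697e-01  4.00505146e-01  1.45233444e+00  4.05840872e-05
  1.27897865e+00 -1.04282360e+00]
yaw -3.142 offset [ -54.6 -656.7    4.6] spin_deg 0.0
(np.float64(246.38242815680064), np.float64(205.0700344640861)) [(array([244., 205.]), 0.88)]
```

drive_tool --rows '[{"offset": [-3.9,-46.9,0],"spin": 0,"jaw": 0},{"offset": [-3.9,-46.9,0],"spin": 0,"jaw": 0},{"offset": [-3.9,-46.9,0],"spin": 0,"jaw": 0},{"offset": [-3.9,-46.9,0],"spin": 0,"jaw": 0},{"offset": [-3.9,-46.9,0],"spin": 0,"jaw": 0},{"offset": [-3.9,-46.9,0],"spin": 0,"jaw": 0},{"offset": [-3.9,-46.9,0],"spin": 0,"jaw": 0},{"offset": [-3.9,-46.9,0],"spin": 0,"jaw": 0},{"offset": [-3.9,-46.9,0],"spin": 0,"jaw": 0},{"offset": [-3.9,-46.9,0],"spin": 0,"jaw": 0},{"offset": [-3.9,-46.9,0],"spin": 0,"jaw": 0},{"offset": [-3.9,-46.9,0],"spin": 0,"jaw": 0},{"offset": [-3.9,-46.9,0],"spin": 0,"jaw": 0},{"offset": [-3.9,-46.9,0],"spin": 0,"jaw": 0},{"offset": [0,0,0],"spin": 0,"jaw": 0},{"offset": [0,0,40],"spin": 0,"jaw": 0},{"offset": [0,0,40],"spin": 0,"jaw": 0},{"offset": [0,0,30],"spin": 0,"jaw": 0},{"offset": [0,0,0],"spin": 0,"jaw": 0}]'

```text
clock: 19.3
eef_pos: [539.4, -329.0, 152.3]
eef_rot: [3.136, -0.008, -3.141]
wrist_force: [0.1, -0.1, -0.5]
finger_gap: 6.6
```

```bash
python3 - <<'E'
from h import *
rel([542,-330,107],np.pi)
w=cam('wrist'); cv2.imwrite('pics/w6.png',w['color'])
E
```

```text
yaw -3.141 offset [-2.6 -1.  45.3] spin_deg 0.0
```

View pics/w6.png

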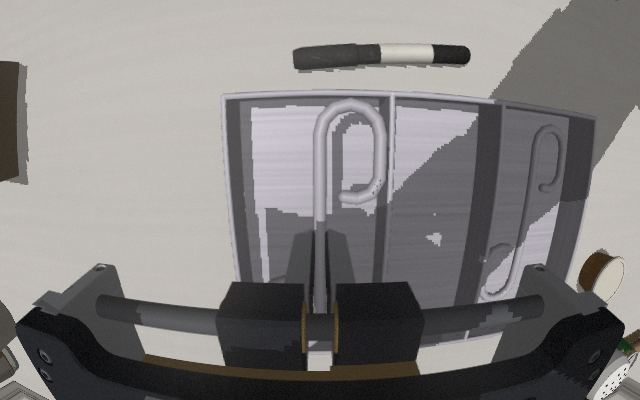

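S1 is over the −y bay and S2 lies in the other. Lower and release.

drive_tool --rows '[{"offset": [-2,0,25],"spin": 0,"jaw": 0},{"offset": [0,0,13],"spin": 0,"jaw": 0},{"offset": [0,0,5],"spin": 0,"jaw": 0},{"offset": [0,0,3],"spin": 0,"jaw": 0},{"offset": [0,0,0],"spin": 0,"jaw": 0},{"offset": [0,0,0],"spin": 0,"jaw": 0}]'

```text
clock: 19.95
eef_pos: [543.4, -330.7, 112.6]
eef_rot: [-3.141, 0.001, -3.141]
wrist_force: [0.1, 1.2, -1.6]
finger_gap: 6.4
```

drive_tool --rows '[{"offset": [0,0,5],"spin": 0,"jaw": 0},{"offset": [0,0,2],"spin": 0,"jaw": 0},{"offset": [0,0,1],"spin": 0,"jaw": 0},{"offset": [0,0,0],"spin": 0,"jaw": 16},{"offset": [0,0,0],"spin": 0,"jaw": 30},{"offset": [0,0,0],"spin": 0,"jaw": 30},{"offset": [0,0,-20],"spin": 0,"jaw": 30},{"offset": [0,0,-45],"spin": 0,"jaw": 40},{"offset": [0,0,-45],"spin": 0,"jaw": 50},{"offset": [0,0,-45],"spin": 0,"jaw": 50}]'

```text
clock: 20.95
eef_pos: [542.9, -330.3, 260.4]
eef_rot: [3.141, -0.0, -3.141]
wrist_force: [-0.5, 0.5, 0.2]
finger_gap: 49.2
```

```bash
python3 - <<'E'
from h import *
# bar grasp: bow crown (554,245); crown along bar x (+Y) so pinch across X: tool y along X -> yaw pi/2
rel([500,245,260],np.pi/2); print(st()[2]['joints'])
E
```

```text
yaw -3.141 offset [4.280e+01 5.754e+02 4.000e-01] spin_deg 90.0
[-6.04271664e-01  5.24705813e-01  1.30586802e+00  5.68992177e-06
  1.31125653e+00 -2.17526590e+00]
```

drive_tool --rows '[{"offset": [-0.9,48,0],"spin": 0,"jaw": 50},{"offset": [-0.9,48,0],"spin": 0,"jaw": 50},{"offset": [-0.9,48,0],"spin": 0,"jaw": 50},{"offset": [-0.9,48,0],"spin": 0,"jaw": 50},{"offset": [-0.9,48,0],"spin": 0,"jaw": 50},{"offset": [-0.9,48,0],"spin": 0,"jaw": 50},{"offset": [-0.9,48,0],"spin": 0,"jaw": 50},{"offset": [-0.9,48,0],"spin": 0,"jaw": 50},{"offset": [-0.9,48,0],"spin": 0,"jaw": 50},{"offset": [-0.9,48,0],"spin": 0,"jaw": 50},{"offset": [-0.9,48,0],"spin": 0,"jaw": 50},{"offset": [-0.9,48,0],"spin": 0,"jaw": 50},{"offset": [0,0,0],"spin": 0,"jaw": 50}]'

```text
clock: 22.25
eef_pos: [552.9, 250.2, 258.4]
eef_rot: [3.141, -0.0, -3.137]
wrist_force: [0.0, -1.4, -0.4]
finger_gap: 50.2
```

drive_tool --rows '[{"offset": [0,0,0],"spin": 8.19,"jaw": 50},{"offset": [0,0,0],"spin": 8.19,"jaw": 50},{"offset": [0,0,0],"spin": 8.19,"jaw": 50},{"offset": [0,0,0],"spin": 8.19,"jaw": 50},{"offset": [0,0,0],"spin": 8.19,"jaw": 50},{"offset": [0,0,0],"spin": 8.19,"jaw": 50},{"offset": [0,0,0],"spin": 8.19,"jaw": 50},{"offset": [0,0,0],"spin": 8.19,"jaw": 50},{"offset": [0,0,0],"spin": 8.19,"jaw": 50},{"offset": [0,0,0],"spin": 8.19,"jaw": 50},{"offset": [0,0,0],"spin": 8.19,"jaw": 50},{"offset": [0,0,0],"spin": 0,"jaw": 50}]'

```text
clock: 23.45
eef_pos: [553.9, 244.9, 258.7]
eef_rot: [-3.142, 0.0, 1.567]
wrist_force: [0.4, -0.0, -0.7]
finger_gap: 49.8
```

```bash
python3 - <<'E'
from h import *
w=cam('wrist'); t=cam('top')
b=sfit([t],[543,-330,np.pi],8,6,20); print('s1 placed',b.x,b.fun)
b=sfit([t],[541,-137,np.pi],8,6,20); print('s2 placed',b.x,b.fun)
# bow crown by depth: points at height 40..50 near (554,245)
H,W=w['depth'].shape; L=[]
for v in range(0,H,1):
  for u in range(0,W,1):
    d=w['depth'][v,u]
    if 100<d<330:
      o,r=ray(w,(u,v)); P=o+r*d/(w['R']@r)[2]
      if 28<P[2]<52 and abs(P[0]-554)<70 and abs(P[1]-245)<110: L.append(P)
L=np.array(L); bow=L[(abs(L[:,1]-245)<35)&(L[:,2]>43)]
print(len(L),len(bow),bow.mean(0),bow.min(0),bow.max(0)); 
A=np.polyfit(bow[:,1],bow[:,0],1); print('slope dX/dY',A)
for y in (182,308):
  q=L[abs(L[:,1]-y)<15]; print(y,len(q),q.mean(0),q.min(0),q.max(0))
rel([bow[:,0].mean(),bow[:,1].mean(),120],np.pi/2-A[0])
E
```

```text
s1 placed [ 541.05824792 -325.12236565    3.15170427] 0.5066573023796082
s2 placed [ 541.18974538 -136.08221788    3.19452283] 0.4196396768093109
782 241 [553.90183575 246.11582321  44.9852323 ] [550.54995999 227.30249278  43.02079322] [558.61291083 264.3427101   47.30929176]
slope dX/dY [-2.68713669e-02  5.60515304e+02]
182 96 [540.63324908 184.55207242  38.65541996] [528.44806157 181.5759646   36.98489656] [553.19903065 187.88353563  40.56360376]
308 329 [540.89095806 307.54374854  36.8518805 ] [524.56133269 301.98982031  28.55232593] [557.01386138 312.77473478  40.58734786]
yaw 1.573 offset [1.000e+00 1.000e-01 1.387e+02] spin_deg -1.4
```

S1 fit in the tray reads (541,−325), flat in its bay. The bow crown is at (554,246). Grip it.

drive_tool --rows '[{"offset": [1,0,45],"spin": -0.8,"jaw": 40},{"offset": [0,0,45],"spin": 0,"jaw": 34},{"offset": [0,0,35],"spin": 0,"jaw": 30},{"offset": [0,0,13],"spin": 0,"jaw": 20},{"offset": [0,0,0],"spin": 0,"jaw": 0},{"offset": [0,0,0],"spin": 0,"jaw": 0},{"offset": [0,0,0],"spin": 0,"jaw": 0},{"offset": [0,0,0],"spin": 0,"jaw": 0},{"offset": [0,0,0],"spin": 0,"jaw": 0}]' --force 60

```text
clock: 24.45
eef_pos: [554.3, 246.7, 122.4]
eef_rot: [3.139, -0.001, 1.584]
wrist_force: [-3.1, -0.3, 7.5]
finger_gap: 6.1
```

drive_tool --rows '[{"offset": [0,0,-5],"spin": 0,"jaw": 0},{"offset": [0,0,-15],"spin": 0,"jaw": 0},{"offset": [0,0,-30],"spin": 0,"jaw": 0},{"offset": [0,0,-30],"spin": 0,"jaw": 0},{"offset": [0,0,-30],"spin": 0,"jaw": 0},{"offset": [0,0,0],"spin": 0,"jaw": 0}]'

```text
clock: 25.05
eef_pos: [554.8, 246.9, 236.0]
eef_rot: [3.134, -0.003, 1.584]
wrist_force: [-0.1, 0.8, -4.5]
finger_gap: 6.2
```

```bash
python3 - <<'E'
from h import *
p,r,s=st(); print(p,r,s['wrist_force'],s['moment'],s['finger_gap'])
rel([542,-228,p[2]],0)
E
```

```text
[554.81513259 246.8769961  235.99326185] [ 3.13422569e+00 -2.64248872e-03  1.58353630e+00] [-0.11475362  0.83710956 -4.46069701] [ 0.00459021 -0.12009745  0.02785689] 6.218429001169239
yaw 1.584 offset [-474.7  -18.9   -0. ] spin_deg 90.7
```

drive_tool --rows '[{"offset": [-44.2,-1.7,0],"spin": 0,"jaw": 0},{"offset": [-44.2,-1.7,0],"spin": 0,"jaw": 0},{"offset": [-44.2,-1.7,0],"spin": 0,"jaw": 0},{"offset": [-44.2,-1.7,0],"spin": 0,"jaw": 0},{"offset": [-44.2,-1.7,0],"spin": 0,"jaw": 0},{"offset": [-44.2,-1.7,0],"spin": 0,"jaw": 0},{"offset": [-44.2,-1.7,0],"spin": 0,"jaw": 0},{"offset": [-44.2,-1.7,0],"spin": 0,"jaw": 0},{"offset": [-44.2,-1.7,0],"spin": 0,"jaw": 0},{"offset": [-44.2,-1.7,0],"spin": 0,"jaw": 0},{"offset": [-44.2,-1.7,0],"spin": 0,"jaw": 0},{"offset": [0,0,0],"spin": 0,"jaw": 0}]'

```text
clock: 26.25
eef_pos: [540.2, -244.3, 229.6]
eef_rot: [-3.141, 0.0, 1.579]
wrist_force: [0.3, 0.9, -3.2]
finger_gap: 6.3
```

drive_tool --rows '[{"offset": [0,0,0],"spin": 4,"jaw": 0},{"offset": [0,0,0],"spin": 7.88,"jaw": 0},{"offset": [0,0,0],"spin": 7.88,"jaw": 0},{"offset": [0,0,0],"spin": 7.88,"jaw": 0},{"offset": [0,0,0],"spin": 7.88,"jaw": 0},{"offset": [0,0,0],"spin": 7.88,"jaw": 0},{"offset": [0,0,0],"spin": 7.88,"jaw": 0},{"offset": [0,0,0],"spin": 7.88,"jaw": 0},{"offset": [0,0,0],"spin": 7.88,"jaw": 0},{"offset": [0,0,0],"spin": 7.88,"jaw": 0},{"offset": [0,0,0],"spin": 7.88,"jaw": 0},{"offset": [0,0,0],"spin": 7.88,"jaw": 0},{"offset": [0,0,30],"spin": 0,"jaw": 0},{"offset": [0,0,0],"spin": 0,"jaw": 0},{"offset": [0,0,0],"spin": 0,"jaw": 0}]'

```text
clock: 27.75
eef_pos: [541.1, -239.6, 200.4]
eef_rot: [-3.141, 0.002, 0.002]
wrist_force: [0.7, 0.5, -3.6]
finger_gap: 6.6
```

```bash
python3 - <<'E'
from h import *
p,r,s=st(); print(p,r,s['wrist_force'],s['finger_gap'])
rel([542,-240,126.4],0)
w=cam('wrist'); cv2.imwrite('pics/w7.png',w['color'])
E
```

```text
[ 541.05375297 -239.56462813  200.39808041] [-3.14077485e+00  1.52003059e-03  1.57120137e-03] [ 0.69102244  0.50210888 -3.59152421] 6.6246683124204635
yaw 0.002 offset [ 0.9  0.4 74. ] spin_deg 0.1
```

```bash
python3 - <<'E'
from h import *
w=cam('wrist'); L=[]
for v in range(0,260):
  for u in range(0,640):
    d=w['depth'][v,u]
    if 30<d<400:
      o,r=ray(w,(u,v)); P=o+r*d/(w['R']@r)[2]
      if 55<P[2]<150 and P[0]>555 and abs(P[1]+240)<60: L.append(P)
L=np.array(L); print(len(L),L.min(0),L.max(0))
for a,b in ((560,575),(575,590),(590,605),(605,620),(620,640)):
  q=L[(L[:,0]>a)&(L[:,0]<b)]
  if len(q): print(a,len(q),np.percentile(q[:,2],[5,25,50,95]).round(1),q[:,1].min().round(1),q[:,1].max().round(1))
E
```

```text
6144 [ 555.01438682 -256.04270835   80.56580064] [ 624.43464456 -211.19245192  126.31866025]
560 1358 [ 83.8  84.7  85.4 120.1] -255.9 -222.0
575 1143 [83.7 84.5 85.1 86.2] -255.6 -221.9
590 1203 [ 83.7  84.8  85.9 118.8] -256.0 -211.3
605 1673 [ 83.8  84.9  85.9 118.5] -255.9 -211.2
620 363 [83.1 84.  84.8 86.1] -255.6 -221.8
```

The bar is level (strip top ≈85, Y −256 to −211), centred over the middle bay. Lower and release.

drive_tool --rows '[{"offset": [0.5,0,30],"spin": 0,"jaw": 0},{"offset": [0,0,25],"spin": 0,"jaw": 0},{"offset": [0,0,10],"spin": 0,"jaw": 0},{"offset": [0,0,5],"spin": 0,"jaw": 0},{"offset": [0,0,3],"spin": 0,"jaw": 0},{"offset": [0,0,0],"spin": 0,"jaw": 0},{"offset": [0,0,0],"spin": 0,"jaw": 0}]'

```text
clock: 28.55
eef_pos: [542.1, -240.1, 128.6]
eef_rot: [3.141, -0.001, 0.001]
wrist_force: [0.1, 0.5, -3.6]
finger_gap: 6.4
```

drive_tool --rows '[{"offset": [0,0,2],"spin": 0,"jaw": 0},{"offset": [0,0,1],"spin": 0,"jaw": 0},{"offset": [0,0,0],"spin": 0,"jaw": 0},{"offset": [0,0,0],"spin": 0,"jaw": 14},{"offset": [0,0,0],"spin": 0,"jaw": 26},{"offset": [0,0,0],"spin": 0,"jaw": 26},{"offset": [0,0,-15],"spin": 0,"jaw": 26},{"offset": [0,0,-40],"spin": 0,"jaw": 26},{"offset": [0,0,-45],"spin": 0,"jaw": 40},{"offset": [0,0,-45],"spin": 0,"jaw": 50},{"offset": [-30,30,0],"spin": 0,"jaw": 50},{"offset": [-30,30,0],"spin": 0,"jaw": 50},{"offset": [-30,30,0],"spin": 0,"jaw": 50},{"offset": [0,0,0],"spin": 0,"jaw": 50}]'

```text
clock: 29.95
eef_pos: [449.1, -332.7, 271.0]
eef_rot: [3.14, -0.001, -0.003]
wrist_force: [1.0, -0.1, -0.7]
finger_gap: 50.1
```

```bash
python3 - <<'E'
from h import *
p,r,s=st(); print(p,s['wrist_force'],s['clock'],s['finger_gap'])
t=cam('top'); w=cam('wrist')
for n,y in (('s1',-325),('s2',-136)):
  b=sfit([t],[541,y,np.pi],8,5,15); print(n,b.x.round(2),round(b.fun,2))
L=[]
for v in range(0,400):
  for u in range(0,640):
    d=w['depth'][v,u]
    if 100<d<600:
      o,q=ray(w,(u,v)); P=o+q*d/(w['R']@q)[2]
      if 1<P[2]<60 and abs(P[0]-542)<97 and abs(P[1]+234)<145: L.append(P)
L=np.array(L)
for nm,a,b in (('mid',-272,-196),('+y',-188,-92),('-y',-376,-280)):
  q=L[(L[:,1]>a)&(L[:,1]<b)]; h=q[q[:,2]>7.5] 
  print(nm,len(q),len(h),'zmax',q[:,2].max().round(1),np.percentile(q[:,2],[50,95]).round(1))
q=L[(L[:,1]>-272)&(L[:,1]<-196)]; s_=q[(q[:,2]>8)&(q[:,2]<14)]; bow=q[q[:,2]>44]
print('strip',s_.min(0).round(),s_.max(0).round(),'bow',len(bow),bow.mean(0).round(1))
for n,z in (('bar',6),('dip_tub',37),('salt_shaker',110),('pen',17),('tin',72)):
  for q in finder.find_in('top',n)[:2]: print(n,np.round(q['uv']),round(q['p'],2),onz(t,q['uv'],z).round())
E
```

```text
[ 449.07570359 -332.72574273  271.0296567 ] [ 0.99027767 -0.1043064  -0.66625205] 29.95 50.09615967035184
s1 [ 538.73 -321.99    3.08] 1.07
s2 [ 549.   -123.02    2.9 ] 1.18
mid 12632 7226 zmax 51.3 [ 9.2 41.1]
+y 11410 3746 zmax 41.8 [ 4.3 33.5]
-y 15772 4485 zmax 42.4 [ 4.2 39. ]
strip [ 447. -271.    8.] [ 638. -198.   14.] bow 304 [ 543.  -240.    48.3]
bar [416. 210.] 0.86 [ 541. -239.    6.]
bar [330. 183.] 0.65 [619.   4.   6.]
dip_tub [239. 156.] 0.94 [690. 265.  37.]
dip_tub [328. 182.] 0.75 [614.  10.  37.]
salt_shaker [330. 142.] 0.91 [706.   7. 110.]
pen [414. 209.] 0.72 [ 541. -231.   17.]
pen [435. 255.] 0.68 [ 414. -284.   17.]
tin [292. 136.] 0.74 [737. 111.  72.]
```

The bar is in the bay (bow at (543,−240), height right). The top fits are worse, probably because the arm is in the way. I'll move clear and recheck.

drive_tool --rows '[{"offset": [-45,30,-8],"spin": 0,"jaw": 50},{"offset": [-45,40,-8],"spin": 0,"jaw": 50},{"offset": [-45,40,-8],"spin": 0,"jaw": 50},{"offset": [-45,40,0],"spin": 0,"jaw": 50},{"offset": [-45,40,0],"spin": 0,"jaw": 50},{"offset": [0,0,0],"spin": 0,"jaw": 50},{"offset": [0,0,0],"spin": 0,"jaw": 50}]'

```text
clock: 31.0
eef_pos: [261.9, -490.0, 289.9]
eef_rot: [-3.141, 0.0, -0.0]
wrist_force: [0.5, -0.2, 0.5]
finger_gap: 49.9
```

```bash
python3 - <<'E'
from h import *
p,r,s=st(); print(p,s['wrist_force'],s['clock'])
t=cam('top')
for n,y in (('s1',-325),('s2',-136)):
  b=sfit([t],[541,y,np.pi],8,5,15); print(n,b.x.round(2),round(b.fun,2))
E
```

```text
[ 261.85892681 -489.97183612  289.92736715] [ 0.48804721 -0.16900818  0.49412545] 31.0
s1 [ 541.84 -325.41    3.15] 0.45
s2 [ 540.76 -135.71    3.2 ] 0.42
```

All in place. Handing in.

```bash
python3 -c "
from cell import manip; print(manip.sign_off())"
```

```text
the job is handed in; nothing more can be done
None
```

I turned each S-hook into line with its hook, lifted it off the lying bar and laid it in an outer bay of the tray. S-hook 2 is in the +y bay and S-hook 1 in the −y bay. The bar then went on its back into the narrow middle bay. I handed in at about 31 s of the 72 s allowed.

**S-hooks:** the last top-view fits put S-hook 1 at (542, −325) and S-hook 2 at (541, −136), both flat and inside their bays. Earlier fits with the arm in the way were worse, and they came good once it was clear.

**Bar:** depth puts the bow at (543, −240), at about the expected height, so the strip lies on the tray floor. That check came from depth and the finder only, because the picture limit was used up.

**Other items:** the tubs, salt dredger, pen and tin showed within about 6 mm of where they started, about the finder's own scatter. The finder also gave false "bar" and "pen" hits, on a tub and on the bar.

**Forces:** every wrist force the moves reported was below 10 N.

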